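# Stand the key box cover upright

### The arm

A 6-joint arm with a two-finger parallel gripper is mounted at the origin on the work surface. World frame = base frame: x ahead of the robot, y to its left, z up, the work surface at z = 0. Lengths are in m, angles in degrees, forces in N, time in s.
With the tool pointing down it reaches from about 0.3 to 0.875 m from the base axis. Payload 6.4 kg.
Tool frame: the origin (TCP) lies at the very end of the fingers, on their centre line; the grasp point (between the pads) lies 19 mm behind it; z points along the fingers, y is the direction in which the jaws open and shut (so a half turn about z gives the same grasp; the last joint's range is limited). The gripper opens to 85 mm and grips with 20 to 120 N. Pads are 22 mm wide; open, the fingers measure 114 mm over their backs; the gripper's body (76 mm by 85 mm) begins 54 mm behind the grasp point. The pads swing forward as they close: fully open they stand 13 mm farther back than shut.
Start: joints at [-77.023, 10.359, 92.074, -0, 77.567, -11.82], TCP at [0.241, -0.522, 0.231] pointing down, gripper open.
Joint ranges: [-171.53, 171.53], [-51.25, 118.39], [17.06, 147.69], [-65.23, 245.23], [0, 150.52], [-178.68, 178.68]. Speed limits (degrees/s): [147.25, 147.25, 172.46, 180, 180, 180].

### API

Orientations are given as [roll, pitch, yaw] about the fixed x, y, z axes, in that order (R = Rz(yaw) Ry(pitch) Rx(roll)).
In Python, from station import bot gives the robot as it stands.
- The arm moves only by the shell command python3 -m inch 'ROWS' [FORCE]. ROWS is JSON, a list of rows, each a list of 5 numbers: the opening, from 0 (shut) to 1 (fully open), then the shift along the tool's x, y, z each as a share of 3 cm, from -1 to 1, then the turn about the tool's z as a share of 6 degrees, from -1 to 1. In form: [[fingers, x, y, z, spin], ...]. A call has 1 to 12 rows; each row shifts and turns the commanded pose from where the row before left it, along the tool's axes as they then stand; what a row does not reach is not made up. A row lasts 1/8 s, in which the tool goes at most 62.5 mm and 10.7 degrees, less where a joint would pass 70% of its speed; a pose out of reach is approached as far as the arm can. A call with a number of a shift or a turn outside -1 to 1 is refused whole. A call with a gripper value outside its range is refused whole. The fingers move at their own pace and stop on an object; FORCE is the grip in N (left out, the last holds). Time passes only in rows, so rows that do not move let the fingers close. It gives the time, the measured TCP pose, the force and the opening at its end, in the units of the state.
- bot.observe(): the state, without advancing time (a new reading comes with each control period).
- bot.grab_frame(name): name is "scene" or "top" or "wrist"; returns the picture (384x512x3 uint8, red, green, blue); there is no depth.
- bot.camera_model(name): a dict with "vfov" (degrees; the focal length in pixels is half the picture's height over the tangent of half this angle, whatever the lens; pixels are square), "cx", "cy" (the principal point, pixels), "pose" (4x4, takes a point from camera to world coordinates); the wrist camera has in their place "T_tool_cam" (4x4, takes a point from camera to tool coordinates, whose origin is the TCP and whose axes are the flange's). Camera axes: x right, y down, z forward; pixel columns grow to the right and rows downward; lengths in m; the calibration is good to about 2 mm. The wrist camera is an equidistant fisheye: a pixel r from the principal point sees the ray r / f radians off the axis. A picture is of the moment at which its call begins: read the wrist's pose just before it. camera_model takes no time and is no camera call.
- bot.finish_job(): hands the job in, once; it reports no verdict.
The state is a dict: "t": time; "q": joint angles; "qd": joint speeds; "joint_efforts": joint torques, N m; "tcp_pos": TCP position; "orientation": TCP orientation; "force": force on the tool from outside, world axes, zero at the start; "wrist_torque": the same for the moment, N m; "grip_width": finger opening in m.
Only numpy, scipy, OpenCV 4.12 (cv2) and the standard library are available. Lean on these libraries where they do the work, as an engineer would, in place of code of your own. Each camera call takes 0.05 s, during which the arm holds its last target.

### The job

The black cover of the wide key box, the one holding the spare keys, droops half shut over the keys. Fold it up about its hinge until it stands straight up, and let go of it; do not let it go over backwards above the doorbell receiver. Leave the narrow box's cover and the flashlight as they are, and do not touch the doorbell receiver.

Things in the scene. Friction and masses are not known exactly. Their poses are not given: they have to be found in the camera images.
- key_box: The wide steel key box with spare keys on its floor, fixed to the bench: 100 mm deep (its x), 150 mm wide (its y), 40 mm high, open on top, walls 4 mm. Origin at the centre of its underside; z up; its -x side is the front, towards the robot. The keys lie flat on the floor, below 10 mm. The hinge line of its cover runs along its y at the top of its back wall, at x = +50 mm, z = 40 mm.
- key_cover (a joint): Hinge angle of the wide box's cover in rad: 0 shut (level), 1.571 straight up, more leans over backwards, up to 2.3, with no stop or detent on the way. Starts between 0.65 and 1.05. The hinge is stiff: the cover stays where it is left, and about 2 to 3 N along its arc at the free edge moves it; a push straight back below 0.8 rad can jam by friction, so lift along the arc.
- key_cover_edge (a point): Middle of the free edge of the wide box's cover, on its underside. The cover is a stiff black panel 144 mm wide (along the hinge), 90 mm from hinge to free edge, 6 mm thick, about 80 g; its underside passes through the hinge line. At hinge angle a this point lies at x = 50 - 90 cos(a) mm, z = 40 + 90 sin(a) mm in the key box frame.
- small_cover_edge (a point): Middle of the free edge of the cover of the narrow box, which must stay as it is. The narrow box is like the wide one but 95 mm wide and holds only a white ceramic chopstick rest; its cover is 89 mm wide and also half open. It stands beside the wide box, to the left or the right, its hinge also at its back.
- receiver: Grey plastic doorbell receiver, fixed flat on the bench behind the wide box: 50 x 85 x 26 mm (x, y, z), with a round white press button on top that rises to 30 mm. Origin at the centre of its underside.
- flashlight: Aluminium flashlight, loose, lying on the bench between the two boxes, pointing roughly away from the robot: 120 mm long (its x), head 38 mm across. Origin under its middle, on the bench.
Mind the look-alikes: they are no part of the job. Leave any orange look-alike of the key_box alone.

How it is judged (in metres and radians):
At the end, for the whole second after the job is handed in: The wide box's cover stands upright within 12 degrees (hinge angle 1.36 to 1.78 rad), at rest and released; the narrow box's cover edge is within 15 mm and the flashlight within 30 mm of where it was (value of joint key_cover between 1.36 and 1.78 rad and velocity of joint key_cover between -0.05 and 0.05 rad/s and distance of small_cover_edge from where it was at the start of the episode below 0.015 m and distance of flashlight from where it was at the start of the episode below 0.03 m); the robot touches nothing.
It fails at once if the wide box's cover goes over backwards, past 120 degrees (value of joint key_cover above 2.1 rad).
It fails at once if the narrow box's cover is moved by more than 15 mm (distance of small_cover_edge from where it was at the start of the episode above 0.015 m).
It fails at once if the robot touches the doorbell receiver (contact force between any of the fingers, the arm and receiver above 0.5 N).
It fails at once if the flashlight is moved by more than 30 mm (distance of flashlight from where it was at the start of the episode above 0.03 m).
It also fails if it takes over 32 s, if anything falls off the work surface, if the arm or the gripper's body presses on something with over 40 N, if the wrist force passes 120 N, or if a joint passes its speed limit or range.

## Working session

There is one attempt and no reset: what is moved stays moved. The work goes in short steps, Python scripts to look and compute and a shell command to move; the robot and the scene stay as the last step left them, time stands still between calls to the robot, and variables do not carry over. Pictures are saved under pics/ and viewed, and the job is handed in when it is done.

```bash
mkdir -p pics; ls; python3 - <<'E'
from station import bot
import cv2,numpy as np
s=bot.observe(); print(s)
for n in ["scene","top","wrist"]:
    im=bot.grab_frame(n); cv2.imwrite(f"pics/{n}0.png",im[:,:,::-1]); print(n,bot.camera_model(n))
E
```

```text
pics
{'t': 0.0, 'q': array([-7.70234081e+01,  1.04019549e+01,  9.21313225e+01,  1.07460318e-03,
        7.75682056e+01, -1.18198899e+01]), 'qd': array([-0.08046194,  0.03520227,  0.03775198, -0.10659017, -0.05899313,
       -0.0659982 ]), 'joint_efforts': array([-4.20895685e-04, -4.44872117e+01, -3.51337016e+01, -2.07390467e-04,
        9.38427314e-03,  2.68297491e-06]), 'tcp_pos': array([ 0.24104969, -0.52142666,  0.23038637]), 'orientation': array([-1.79900884e+02, -2.18140905e-02,  2.47962307e+01]), 'force': array([ 0.14105408, -0.45593588, -0.15263153]), 'wrist_torque': array([ 0.0041677 , -0.03766907, -0.01621199]), 'grip_width': 0.08524441252120298}
scene {'vfov': 49.09969025175192, 'cx': 258.29578767045734, 'cy': 196.7584312355627, 'pose': array([[-0.73981274,  0.35277575, -0.57291045,  1.1933787 ],
       [ 0.67270802,  0.40287529, -0.62060891,  0.77215621],
       [ 0.01187569, -0.84453583, -0.53536735,  0.6748846 ],
       [ 0.        ,  0.        ,  0.        ,  1.        ]])}
top {'vfov': 56.7579634174186, 'cx': 251.50421265731046, 'cy': 198.91278716763856, 'pose': array([[-0.01219271, -0.99911478,  0.04026148,  0.48511363],
       [-0.99992071,  0.01230956,  0.00265559,  0.08178186],
       [-0.00314884, -0.04022591, -0.99918565,  0.90735828],
       [ 0.        ,  0.        ,  0.        ,  1.        ]])}
wrist {'vfov': 65.70646984690485, 'cx': 260.604494030522, 'cy': 196.27897379863145, 'T_tool_cam': array([[-1.77640018e-03, -9.60608564e-01, -2.77899319e-01,
         7.02865692e-02],
       [ 9.99998415e-01, -1.67360673e-03, -6.07113438e-04,
        -3.38012525e-04],
       [ 1.18104197e-04, -2.77899957e-01,  9.60610015e-01,
        -1.43481999e-01],
       [ 0.00000000e+00,  0.00000000e+00,  0.00000000e+00,
         1.00000000e+00]])}
```

View pics/scene0.png

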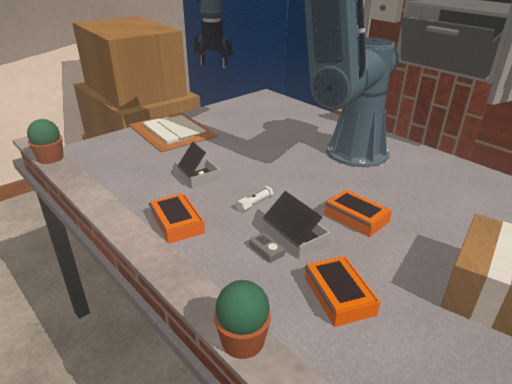

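View pics/top0.png

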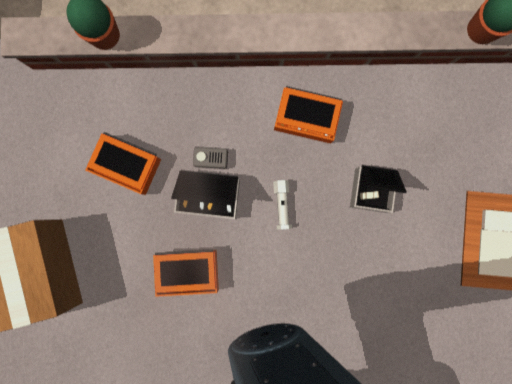

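```bash
python3 - <<'E'
import cv2
im=cv2.imread("pics/top0.png")
cv2.imwrite("pics/c1.png",cv2.resize(im[140:230,160:300],None,fx=5.5,fy=5.5,interpolation=cv2.INTER_CUBIC))
im=cv2.imread("pics/scene0.png")
cv2.imwrite("pics/c2.png",cv2.resize(im[180:270,230:340],None,fx=6,fy=6,interpolation=cv2.INTER_CUBIC))
E
```

```text
(no output)
```

View pics/c1.png

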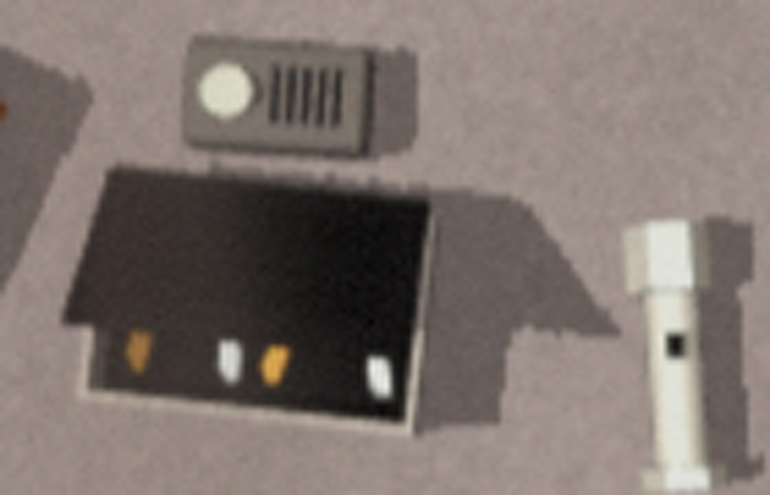

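View pics/c2.png

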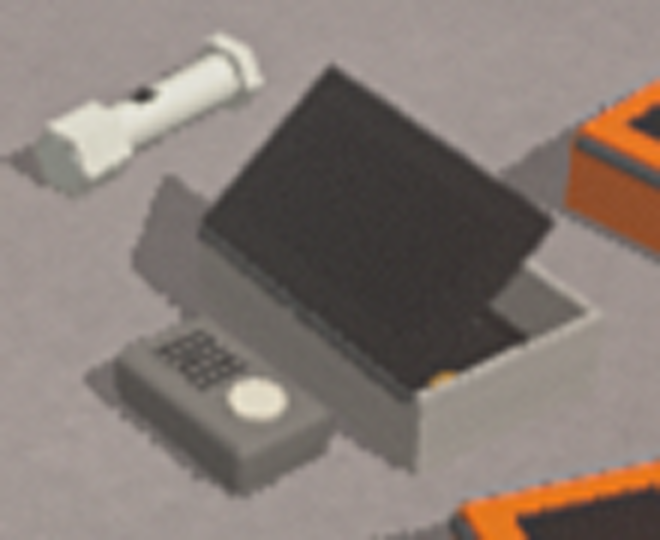

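```bash
cat > h.py <<'E'
import numpy as np
from station import bot
def ray(n,u,v):
    c=bot.camera_model(n); f=192/np.tan(np.radians(c['vfov']/2)); P=c['pose']
    d=P[:3,:3]@np.array([(u-c['cx'])/f,(v-c['cy'])/f,1]); return P[:3,3],d/np.linalg.norm(d)
def plane(n,u,v,z):
    o,d=ray(n,u,v); return o+d*(z-o[2])/d[2]
def tri(a,b):
    (o1,d1),(o2,d2)=a,b
    A=np.stack([d1,-d2],1); s=np.linalg.lstsq(A,o2-o1,rcond=None)[0]
    p,q=o1+d1*s[0],o2+d2*s[1]; return (p+q)/2,np.linalg.norm(p-q)
E
python3 - <<'E'
from h import *
np.set_printoptions(precision=4,suppress=True)
T=lambda x,y:(160+x/5.5,140+y/5.5); S=lambda x,y:(230+x/6,180+y/6)
FL=plane('top',*T(80,397),.04);FR=plane('top',*T(413,433),.04)
print('front rim',FL,FR,np.linalg.norm(FL-FR),np.degrees(np.arctan2(*(FL-FR)[[1,0]])))
for nm,t,s in [('hingeL',(110,165),(415,397)),('hingeR',(432,203),(200,232)),('edgeL',(65,322),(553,222)),('edgeR',(418,342),(333,65))]:
    print(nm,*tri(ray('top',*T(*t)),ray('scene',*S(*s))))
print('scene front-left rim',plane('scene',*S(600,315),.04))
for nm,p in [('flL',(625,225)),('flR',(705,225)),('fltail',(680,480))]: print(nm,plane('top',*T(*p),.02))
for nm,p in [('rFL',(185,145)),('rFR',(365,155)),('rBL',(190,40)),('rBR',(370,50))]: print(nm,plane('top',*T(*p),.026))
E
```

```text
front rim [0.49   0.2723 0.04  ] [0.4722 0.1247 0.04  ] 0.14866699130567887 83.14487667843639
hingeL [0.591  0.261  0.0399] 0.006459639803300162
hingeR [0.5731 0.1171 0.0354] 0.005089284020054812
edgeL [0.5199 0.2675 0.0952] 0.003051060744584477
edgeR [0.5064 0.1239 0.0974] 0.01247888231121346
scene front-left rim [0.4914 0.2774 0.04  ]
flL [0.5653 0.0282 0.02  ]
flR [ 0.5648 -0.0082  0.02  ]
fltail [0.4492 0.005  0.02  ]
rFL [0.6036 0.2274 0.026 ]
rFR [0.598  0.1458 0.026 ]
rBL [0.6515 0.2248 0.026 ]
rBR [0.6458 0.1431 0.026 ]
```

The wide grey box with keys is at top (206,193). The narrow grey box with the white rest is at top (378,188). The orange look-alikes are at (186,272), (124,162) and (309,114). The wide grey box fits: it holds the keys and the receiver is behind it, and the crop confirms it. The hinge middle measures about (0.581, 0.187, 0.04), the box yaw about -6.9° and the cover about 0.65 rad. The front rim comes out at 149 mm, against 150 mm given.

Next: turn the tool to the box's yaw, shut the fingers and go to a standoff in front of the free edge.

```bash
python3 -m inch '[[0,0,0,0,1],[0,0,0,0,1],[0,0,0,0,1],[0,0,0,0,1],[0,0,0,0,1],[0,0,0,0,0.28],[0,0.18,-1,0,0],[0,0.18,-1,0,0],[0,0.18,-1,0,0],[0,0.18,-1,0,0],[0,0.18,-1,0,0],[0,0.18,-1,0,0]]' 30
```

```text
t: 1.65
tcp_pos: [0.2951, -0.3461, 0.2312]
orientation: [-180.0, -0.0, -6.8]
force: [-0.4, -0.9, -1.0]
grip_width: -0.0
```

```bash
python3 -m inch '[[0,0.18,-1,0,0],[0,0.18,-1,0,0],[0,0.18,-1,0,0],[0,0.18,-1,0,0],[0,0.18,-1,0,0],[0,0.18,-1,0,0],[0,0.18,-1,0,0],[0,0.18,-1,0,0],[0,0.18,-1,0,0],[0,0.18,-1,0,0],[0,0.18,-1,0,0],[0,0.18,-1,0,0]]'; python3 -m inch '[[0,0.18,-1,0,0],[0,0.18,-1,0,0],[0,0.18,-1,0,0],[0,0.18,-1,0,0],[0,0.18,-1,0,0],[0,0.18,-1,0,0],[0,0.18,-0.8,0,0],[0,0,0,0,0],[0,0,0,0,0]]'
python3 - <<'E'
from station import bot
import cv2
print(bot.observe()['tcp_pos'])
for n in ["scene","wrist","top"]:
    cv2.imwrite(f"pics/{n}1.png",bot.grab_frame(n)[:,:,::-1])
a=cv2.imread("pics/scene1.png")[130:270,200:360]
cv2.imwrite("pics/c3.png",cv2.resize(a,None,fx=4,fy=4,interpolation=cv2.INTER_CUBIC))
E
```

```text
t: 3.15
tcp_pos: [0.4026, 0.0035, 0.2313]
orientation: [180.0, -0.0, -6.8]
force: [0.4, -0.6, 0.1]
grip_width: 0.0
t: 4.28
tcp_pos: [0.464, 0.2, 0.231]
orientation: [180.0, 0.0, -6.8]
force: [0.3, 0.3, 0.6]
grip_width: -0.0001
[0.46399525 0.20000245 0.2310321 ]
```

View pics/wrist1.png

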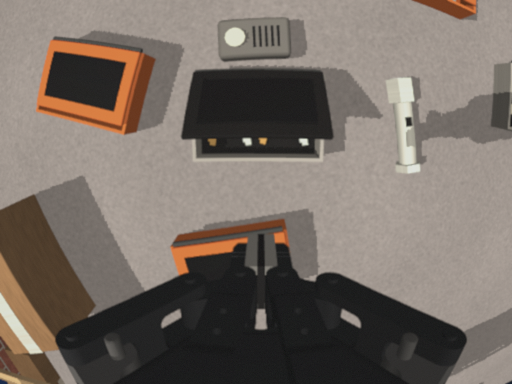

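View pics/c3.png

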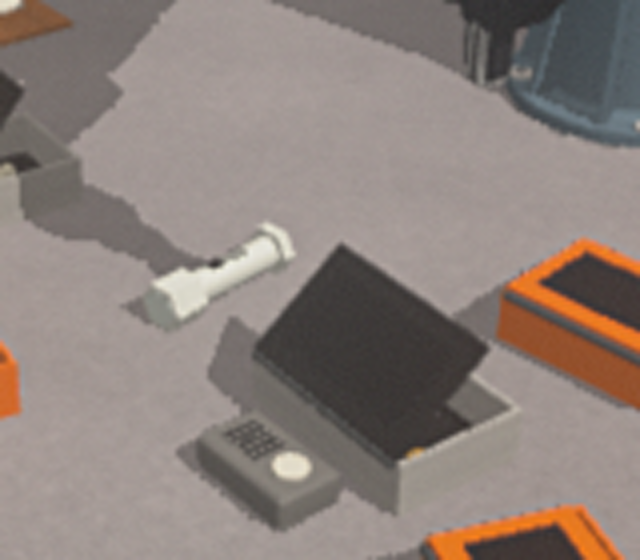

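```bash
cat >> h.py <<'E'
from scipy.spatial.transform import Rotation as Ro
def wray(u,v,st):
    c=bot.camera_model('wrist'); f=192/np.tan(np.radians(c['vfov']/2)); T=c['T_tool_cam']
    x,y=u-c['cx'],v-c['cy']; r=np.hypot(x,y); th=r/f
    d=np.array([x/r*np.sin(th),y/r*np.sin(th),np.cos(th)])
    R=Ro.from_euler('xyz',st['orientation'],degrees=True).as_matrix()
    return R@T[:3,3]+st['tcp_pos'], R@T[:3,:3]@d
def wplane(u,v,z,st):
    o,d=wray(u,v,st); return o+d*(z-o[2])/d[2]
E
python3 - <<'E'
from h import *
np.set_printoptions(precision=4,suppress=True)
st=bot.observe(); T=lambda x,y:(160+x/5.5,140+y/5.5)
a,b=wplane(194,160,.04,st),wplane(324,160,.04,st); print('rim',a,b,np.linalg.norm(a-b))
for z in (.085,.09,.095,.1,.105):
    a,b=wplane(183,137,z,st),wplane(332,137,z,st); print(z,(a+b)/2,np.linalg.norm(a-b),np.degrees(np.arctan2(*(a-b)[[1,0]])))
print(tri(wray(183,137,st),ray('top',*T(65,322))),tri(wray(332,137,st),ray('top',*T(420,340))))
print(tri(wray(183,137,st),ray('scene',322,217)),tri(wray(332,137,st),ray('scene',285.3,191)))
a,b=wplane(195,71,.046,st),wplane(327,70,.046,st); print('hinge',(a+b)/2,np.linalg.norm(a-b))
E
```

```text
rim [0.4905 0.2744 0.04  ] [0.472  0.1252 0.04  ] 0.15024840256087005
0.085 [0.5118 0.1973 0.085 ] 0.1477691333986127 82.89372433979325
0.09 [0.5121 0.1972 0.09  ] 0.1452196434674724 82.89372433979322
0.095 [0.5125 0.1971 0.095 ] 0.1426701535363321 82.89372433979324
0.1 [0.5129 0.197  0.1   ] 0.14012066360519185 82.89372433979321
0.105 [0.5133 0.1969 0.105 ] 0.13757117367405153 82.89372433979324
(array([0.5212, 0.2663, 0.0983]), np.float64(0.0015581594437471772)) (array([0.5073, 0.1215, 0.0844]), np.float64(0.010549899899479914))
(array([0.5207, 0.2684, 0.0959]), np.float64(0.001845704612712409)) (array([0.5034, 0.1276, 0.0973]), np.float64(0.0018654735555284482))
hinge [0.5825 0.1849 0.046 ] 0.14540500971650533
```

```bash
python3 -m inch '[[0,0,0,1,0],[0,0,0,1,0],[0,0,0,1,0],[0,0,0,1,0],[0,0,0,1,0],[0,0.3,0,0,0],[0,0.4,0,0,0],[0,0.2,0,0,0],[0,0,0,0,0]]'; python3 -m inch '[[0,0.1,0,0,0],[0,0,0,0,0]]'
```

```text
t: 5.55
tcp_pos: [0.4926, 0.1972, 0.0824]
orientation: [-180.0, -0.1, -6.9]
force: [-0.1, 0.4, -0.0]
grip_width: 0.0003
t: 5.8
tcp_pos: [0.4942, 0.1969, 0.0815]
orientation: [-180.0, -0.0, -6.9]
force: [-1.5, -0.9, -1.0]
grip_width: 0.0
```

```bash
python3 -m inch '[[0,0.1,0,0,0],[0,0,0,0,0]]'; python3 -m inch '[[0,0.1,0,0,0],[0,0,0,0,0]]';python3 - <<'E'
from station import bot
import cv2
for n in ["scene","wrist"]:
    cv2.imwrite(f"pics/{n}2.png",bot.grab_frame(n)[:,:,::-1])
a=cv2.imread("pics/scene2.png")[130:270,200:360]
cv2.imwrite("pics/c4.png",cv2.resize(a,None,fx=4,fy=4,interpolation=cv2.INTER_CUBIC))
E
```

```text
t: 6.05
tcp_pos: [0.4973, 0.1965, 0.0814]
orientation: [-180.0, -0.0, -6.9]
force: [0.3, -0.2, 0.4]
grip_width: -0.0004
t: 6.3
tcp_pos: [0.4992, 0.1962, 0.081]
orientation: [180.0, 0.1, -6.9]
force: [-4.3, 0.1, 3.5]
grip_width: -0.0003
```

View pics/c4.png

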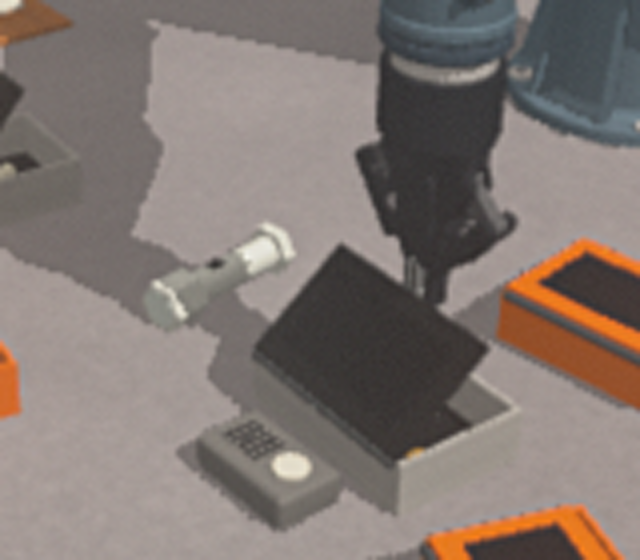

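View pics/wrist2.png

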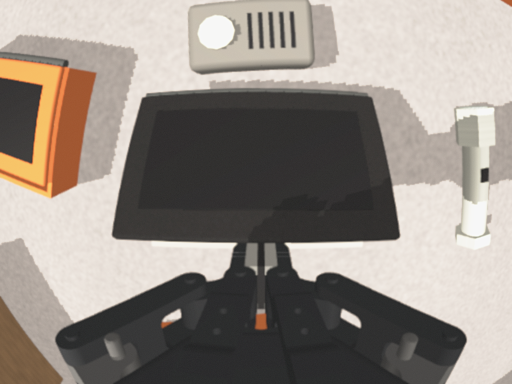

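Wrist and scene pictures show the fingers against the middle of the free edge, at wrist (260,240), and contact reads about -4 N in x. I'll follow the arc up in small steps.

```bash
python3 -m inch '[[0,0.1,0,-0.12,0],[0,0.1,0,-0.11,0],[0,0.1,0,-0.1,0]]'; python3 -m inch '[[0,0.16,0,-0.15,0],[0,0.16,0,-0.13,0],[0,0.16,0,-0.11,0]]'; python3 - <<'E'
from station import bot
import cv2
for n in ["scene","wrist"]:
    cv2.imwrite(f"pics/{n}3.png",bot.grab_frame(n)[:,:,::-1])
a=cv2.imread("pics/scene3.png")[130:270,200:360]
cv2.imwrite("pics/c5.png",cv2.resize(a,None,fx=4,fy=4,interpolation=cv2.INTER_CUBIC))
E
```

```text
t: 6.78
tcp_pos: [0.5087, 0.1951, 0.0912]
orientation: [180.0, 0.1, -6.9]
force: [-4.7, 0.5, 1.4]
grip_width: 0.0002
t: 7.15
tcp_pos: [0.524, 0.1932, 0.1031]
orientation: [-180.0, -0.0, -6.9]
force: [-1.7, 0.9, -0.8]
grip_width: -0.0002
```

View pics/c5.png

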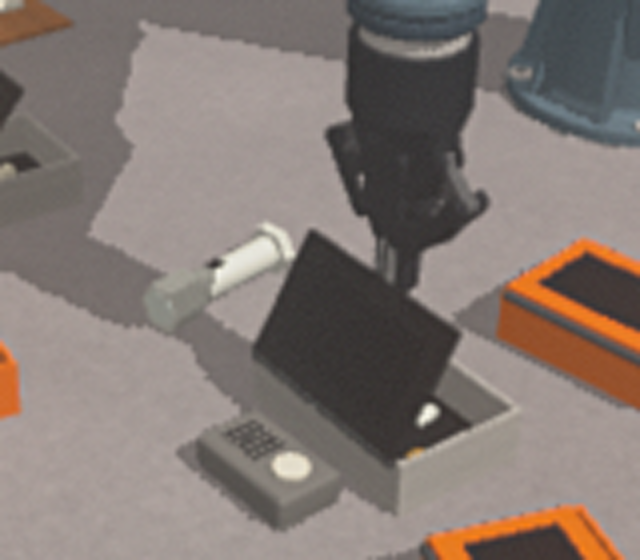

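```bash
python3 -m inch '[[0,0.16,0,-0.1,0],[0,0.16,0,-0.09,0],[0,0.16,0,-0.08,0],[0,0.16,0,-0.06,0],[0,0.16,0,-0.05,0]]'; python3 -m inch '[[0,0.16,0,-0.03,0],[0,0.16,0,-0.02,0],[0,0.12,0,0,0],[0,0,0,0,0]]'; python3 - <<'E'
from station import bot
import cv2
for n in ["scene","wrist"]:
    cv2.imwrite(f"pics/{n}4.png",bot.grab_frame(n)[:,:,::-1])
a=cv2.imread("pics/scene4.png")[130:270,200:360]
cv2.imwrite("pics/c6.png",cv2.resize(a,None,fx=4,fy=4,interpolation=cv2.INTER_CUBIC))
E
```

```text
t: 7.88
tcp_pos: [0.5475, 0.1904, 0.1144]
orientation: [180.0, 0.0, -6.9]
force: [-1.2, -0.1, -1.0]
grip_width: -0.0
t: 8.38
tcp_pos: [0.5611, 0.1889, 0.1161]
orientation: [-180.0, -0.1, -6.9]
force: [0.1, 0.4, 0.2]
grip_width: -0.0003
```

View pics/c6.png

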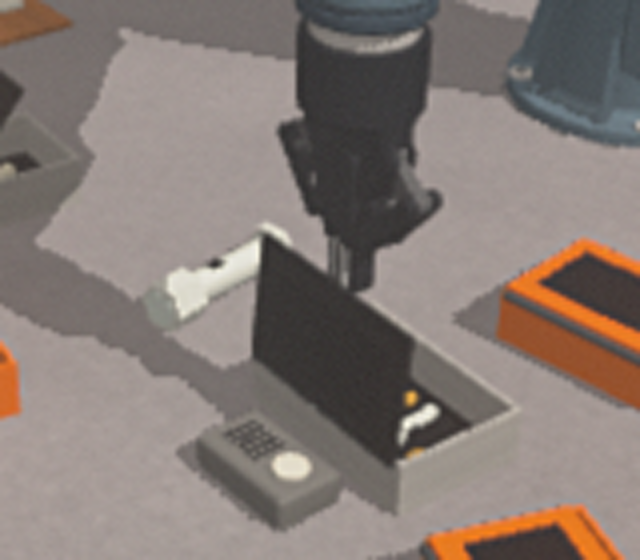

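View pics/wrist4.png

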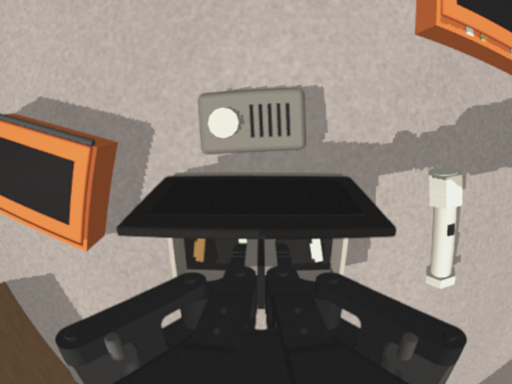

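```bash
python3 -m inch '[[0,0.1,0,0,0],[0,0.1,0,0,0],[0,0,0,0,0]]'; python3 -m inch '[[0,-0.4,0,0,0],[0,-1,0,0,0],[0,-1,0,0,0],[0,-1,0,-0.6,0],[0,-1,0,-1,0],[0,0,0,-1,0],[0,0,0,0,0],[0,0,0,0,0]]'; python3 - <<'E'
from station import bot
import cv2
print(bot.observe())
for n in ["scene","top","wrist"]:
    cv2.imwrite(f"pics/{n}5.png",bot.grab_frame(n)[:,:,::-1])
a=cv2.imread("pics/scene5.png")[130:270,200:360]
cv2.imwrite("pics/c7.png",cv2.resize(a,None,fx=4,fy=4,interpolation=cv2.INTER_CUBIC))
a=cv2.imread("pics/top5.png")[140:230,160:300]
cv2.imwrite("pics/c8.png",cv2.resize(a,None,fx=5.5,fy=5.5,interpolation=cv2.INTER_CUBIC))
E
```

```text
t: 8.85
tcp_pos: [0.5666, 0.1882, 0.1158]
orientation: [-180.0, -0.0, -6.9]
force: [-0.4, -0.1, 0.4]
grip_width: -0.0002
t: 9.85
tcp_pos: [0.4346, 0.2039, 0.1931]
orientation: [180.0, 0.0, -6.9]
force: [-0.4, -0.5, -0.2]
grip_width: 0.0001
{'t': 9.85, 'q': array([ 1.09342371e+01,  2.93198185e-01,  1.07615789e+02, -1.78719993e-03,
        7.21217780e+01,  1.07815494e+02]), 'qd': array([-0.24412247,  1.20162412,  0.45238495,  0.12356028,  0.14517283,
        0.00857947]), 'joint_efforts': array([ 1.28250900e-01, -3.50732589e+01, -3.45073915e+01,  4.79251161e-03,
       -2.30720598e-02,  1.47751343e-03]), 'tcp_pos': array([0.43455897, 0.20392069, 0.19312534]), 'orientation': array([ 1.79988968e+02,  2.87692649e-02, -6.88071037e+00]), 'force': array([-0.37766094, -0.47567444, -0.21794173]), 'wrist_torque': array([ 0.02478982,  0.03074185, -0.00488276]), 'grip_width': 0.0001430815036594654}
```

View pics/c7.png

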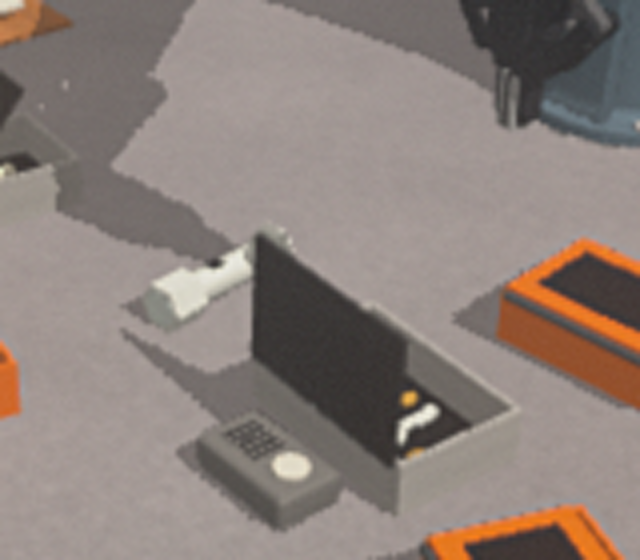

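View pics/c8.png

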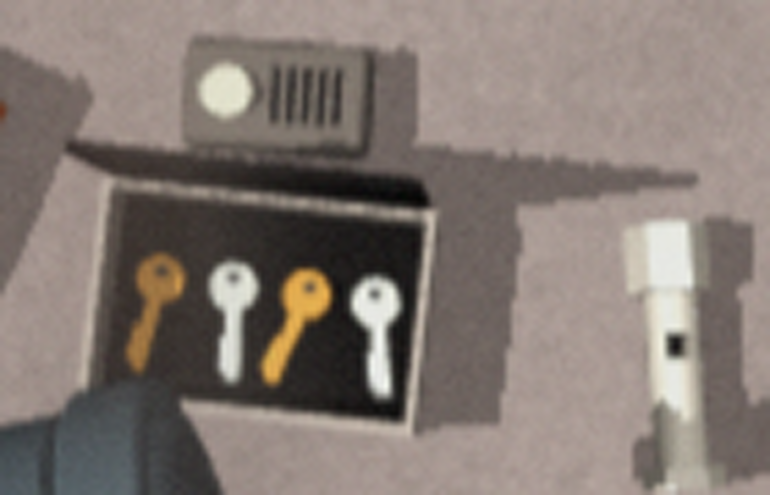

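View pics/wrist5.png

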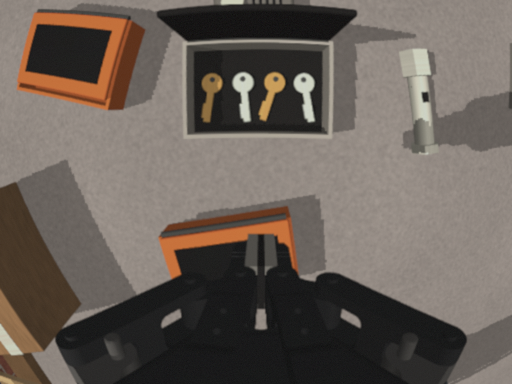

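```bash
python3 - <<'E'
from h import *
np.set_printoptions(precision=4,suppress=True)
st=bot.observe(); T=lambda x,y:(160+x/5.5,140+y/5.5)
h=np.array([.5813,.1865]);xh=np.array([.9928,-.12])
L=tri(wray(157,13,st),ray('scene',302,216)); R=tri(wray(357,12,st),ray('scene',264.5,188.8)); L2=tri(wray(157,13,st),ray('top',*T(68,148)))
for n,p in (('L',L),('R',R),('L2',L2)):
    u=(p[0][:2]-h)@xh; print(n,p,'u',u,'angle',np.arctan2(p[0][2]-.04,-u))
print('flash',plane('top',*T(625,225),.02))
E
```

```text
L (array([0.5891, 0.262 , 0.1276]), np.float64(0.004059916226775639)) u -0.0012733426583032726 angle 1.556260150239782
R (array([0.5716, 0.119 , 0.1283]), np.float64(0.003510542130525202)) u -0.0014825081868533518 angle 1.5540137483158079
L2 (array([0.5882, 0.2573, 0.1338]), np.float64(0.0024436579739283894)) u -0.0016850715053367462 angle 1.552826825812107
flash [0.5653 0.0282 0.02  ]
```

Two views agree on about 1.55 rad, with the free edge 128–134 mm high (130 expected). The flashlight and the narrow cover are where they were, and the robot stands clear of everything.

```bash
python3 - <<'E'
from station import bot
print(bot.finish_job())
E
```

```text
the job is handed in; nothing more can be done
None
```

I pushed the wide key box's cover up along its arc with the shut fingers at its free edge, then backed away and handed the job in at about 10 s of the 32 s allowed.

- **Cover:** the last check put it at about 1.55 rad (1.36 to 1.78 needed). Rays from the wrist, scene and top views missed each other by 2–4 mm and agreed to within 0.01 rad. It was in the same place in the pictures after I let go.
- **Robot:** it stood well clear of everything, and the residual force was within sensor noise, under 1 N. The highest force I read during the push was about 5.5 N.
- **Flashlight:** its head was at the same pixel in the top view before and after.
- **Narrow box's cover:** I checked this only by eye, in the scene crop that shows part of it. The arm never came near it.
- **Receiver:** it was never approached.
- **Disagreement:** before the move, triangulating the cover's right free-edge corner with the top view left a 10–12 mm ray mismatch. I used the wrist and scene views there, which agreed to 2 mm.

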